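# Hold the sprung bottle clamp open at its mark

## Task

The sprung jaw of the blue bottle clamp is locked shut. Flip its orange-knobbed locking lever fully over to the outside to free the jaw, then pull the jaw out toward the front by its black bar until its black pointer stands level with the red index flag, within the flag's width, and hold it there steadily for a colleague to load; finish while still holding the bar. Leave the red flag as set and the loose bottles and tape where they stand.

Things in the scene. Friction and masses are not known exactly. Their poses are not given: they have to be found in the camera images.
- clamp_base: fixed blue bottle clamp, base plate 290 x 150 x 12 mm; origin at the centre of its underside on the bench. -x is its front (the way the jaw is pulled, roughly toward the robot), +y its lever side, -y its scale side, z up. In this frame: fixed jaw x 110 to 143 mm, top z 56; front end block x -138 to -116, y +-40, top z 46; white scale rail along y -55, top z 30
- carriage: sprung aluminium jaw carriage with black pull bar; slides toward clamp -x, 0 to 70 mm out. Spring pulls it shut: 4 N shut, plus 100 N/m; 0.6 N friction. With the lever at 0 the orange dog blocks it after 1.5 mm. Shut, in the clamp frame: block x 20 to 70 mm, y +-36, top z 40, rubber V pads behind up to z 52. Origin under the block's centre: clamp x 45 mm when shut, y 0, z 16; axes as the clamp's
- bar_grip (a point): centre of the black pull bar of the carriage: bar 12 mm thick (clamp x), 66 mm long (clamp y), 16 mm high, on two 10 mm posts at y +-25 mm; with the jaw shut at x 37 mm, y 0, z 86 mm in the clamp frame. Grip it from above with the fingers closing along the clamp's x, or hook it from behind
- pointer (a point): tip of the black pointer of the jaw carriage, on the scale side: level with the red flag when its x in the clamp frame equals that of point index_mark
- index_flag (a joint): setting of the red index flag (m): how far the carriage must be pulled out from shut for the pointer to be level with the flag's middle. The flag is a red block 8 mm wide (clamp x), 9 mm deep, 34 mm high beside the scale rail; friction-held (4 N), not to be moved
- index_mark (a point): middle of the inner face of the red index flag, beside the path of the pointer tip; axes as the clamp's
- lock_lever (a joint): angle of the locking lever (rad): 0 upright = locked (orange dog in front of the carriage), 1.3 = end stop, flipped over to the outside (clamp +y) = free. Stays where it is left (friction 0.06 N m)
- lever_hinge (a point): point on the lever's hinge axis where its arm is rooted: clamp frame x -20.5, y 60, z 30 mm; the axis runs along the clamp's x. The arm is a steel rod of 10 mm diameter, straight up at 0, and with growing angle leans to the clamp's +y and down
- lever_knob (a point): centre of the orange ball knob, 24 mm diameter, 72 mm from the hinge axis at the end of the arm
- buffer_bottle: loose bottle, 68 mm diameter, 155 mm high, green cap, to the left of the clamp; origin under its centre; leave alone
- small_bottle: loose white bottle with yellow cap, 40 mm diameter, 75 mm high, to the right; origin under its centre; leave alone
- tape_roll: loose roll of tan tape, 96 mm diameter, 25 mm high, to the right; origin under its centre; leave alone

How it is judged (in metres and radians):
On the way, in this order (a step that is already met when the one before it is completed fails the run):
1. the locking lever is flipped over to the outside (1.1 rad or more) (value of joint lock_lever above 1.1 rad), for 0.2 s.
2. the jaw is held by its bar with the pointer within 4 mm of the middle of the red flag for half a second (x of pointer in the frame of index_mark between -0.004 and 0.004 m and contact force between the fingers and carriage above 2 N), for 0.5 s.
At the end, for the whole second after the job is handed in: The program finishes holding: the fingers press on the black bar with more than 2 N, the carriage is at rest (under 10 mm/s) with its pointer within 4 mm of the middle of the red flag, and the lever is still flipped over (1.1 rad or more) (all of step 2 and value of joint lock_lever above 1.1 rad and linear speed of carriage below 0.01 m/s); the arm keeps its last pose, push and grip.
It fails at once if the red index flag is shifted by more than 4 mm (distance of index_mark from where it was at the start of the episode above 0.004 m).
It fails at once if a loose bottle or the tape roll is moved by more than 20 mm (distance of any of buffer_bottle, small_bottle, tape_roll from where it was at the start of the episode above 0.02 m).
It also fails if it takes over 45 s, if anything falls off the work surface, if the arm or the gripper's body presses on something with over 40 N, if the wrist force passes 120 N, or if a joint passes its speed limit or range.

## Robot

A 7-joint arm with a two-finger parallel gripper is mounted at the origin on a cart in front of the work surface, level with it; the furniture and walls round the work are solid. World frame = base frame: x ahead of the robot, y to its left, z up, the work surface at z = 0. Lengths are in m, angles in degrees, forces in N, time in s.
With the tool pointing down it reaches from about 0.4 to 0.925 m from the base axis. Payload 4.1 kg.
Tool frame: the origin (TCP) lies at the very end of the fingers, on their centre line; the grasp point (between the pads) lies 19 mm behind it (manip.tcp_to_grasp is the z of the grasp point in the tool frame, in m); z points along the fingers, y is the line along which they close (so a half turn about z gives the same grasp; the last joint's range is limited). The gripper opens to 85 mm and grips with 20 to 120 N. Pads are 22 mm wide; open, the fingers measure 114 mm over their backs; the gripper's body (76 mm by 85 mm) begins 54 mm behind the grasp point. The pads swing forward as they close: fully open they stand 13 mm farther back than shut.
Start: joints at [61.135, 22.827, 2.584, 88.041, -1.071, 69.15, -2.905], TCP at [0.256, -0.597, 0.231] pointing down, gripper open.
Joint ranges: [-161.44, 161.44], [-28.35, 127.94], [-78.24, 83.42], [0, 140.83], [-78.03, 258.03], [13.02, 114.36], [-168.23, 168.23]. Speed limits (degrees/s): [147.25, 147.25, 180, 180, 180, 180, 180].

## Interface

Orientations are given as a 3x3 rotation matrix whose columns are the frame's x, y, z axes.
In Python, from cell import manip gives the robot as it stands.
- The arm moves only by the shell command python3 nudge.py [OPENING] [FORCE], which reads ROWS from standard input. ROWS is 1 to 10 rows, parted by a bar, with the numbers parted by commas; each row has 6 numbers: dx, dy, dz in parts of the range, where 1.0 means 1 m, then a rotation vector rx, ry, rz in a scale on which 1.0 is 360 degrees; each row shifts and turns the commanded pose from where the row before left it, along the tool's axes as they then stand; what a row does not reach is not made up. A row lasts 1/12 s, in which the tool goes at most 0.0417 m and 7.16 degrees, less where a joint would pass 70% of its speed; a pose out of reach is approached as far as the arm can. OPENING is the opening from 0.0 (shut) to 1.0 (fully open), set as the command begins (- or left out keeps the last). The fingers move at their own pace and stop on an object; FORCE is the grip in N (left out, the last holds). Time passes only in rows, so rows that do not move let the fingers close. It prints the time, the measured TCP pose, the force, the opening and the grip force at its end. Input that does not fit is refused with a message, and nothing moves.
- manip.get_state(): the state, without advancing time (a new reading comes with each control period).
- manip.read_camera(name): name is "scene" or "side" or "wrist"; returns a dict with "pixels" (420x560x3 uint8, red, green, blue), "mtx" (3x3 intrinsics, pixels), "extrinsics" (4x4, takes a point from camera to world coordinates). Camera axes: x right, y down, z forward; pixel columns grow to the right and rows downward; lengths in m; the calibration is good to about 2 mm. The wrist camera is an equidistant fisheye: a pixel r from the principal point sees the ray r / f radians off the axis. A picture is of the moment at which its call begins. There is no depth.
- manip.close_job(): hands the job in; it is judged then, once.
The state is a dict: "t": time; "joints": joint angles; "qd": joint speeds; "joint_torque": joint torques, N m; "ee_pos": TCP position; "ee_rot": TCP orientation; "contact_force": force on the tool from outside, world axes, zero at the start; "wrist_torque": the same for the moment, N m; "opening": opening from 0.0 (shut) to 1.0 (fully open); "grasp_force": force on a finger pad.
Only numpy, scipy, OpenCV 4.12 (cv2) and the standard library are available. Lean on these libraries where they do the work, as an engineer would, in place of code of your own. Each camera call takes 0.05 s, during which the arm holds its last target. There are 200 camera calls.

## Working session

There is one attempt and no reset: what is moved stays moved. The work goes in short steps, Python scripts to look and compute and a shell command to move; the robot and the scene stay as the last step left them, time stands still between calls to the robot, and variables do not carry over. Pictures are saved under pics/ and viewed, at most 10 in all, crops included, and the job is handed in when it is done.

```bash
ls; mkdir -p pics
python3 - <<'E'
from cell import manip
import cv2, numpy as np
for n in ("scene","side"):
    c=manip.read_camera(n); cv2.imwrite(f"pics/{n}0.png",c["pixels"][:,:,::-1])
    np.savez(f"pics/{n}0.npz",**{k:c[k] for k in("pixels","mtx","extrinsics")})
    print(n,c["mtx"].round(1).tolist(),c["extrinsics"].round(3).tolist())
s=manip.get_state();print(s["t"],s["ee_rot"],s["opening"],manip.tcp_to_grasp)
E
```

```text
cell.py
nudge.py
pics
scene [[438.4, 0.0, 282.9], [0.0, 438.4, 203.2], [0.0, 0.0, 1.0]] [[-0.821, -0.401, 0.406, 0.008], [-0.57, 0.601, -0.56, 0.708], [-0.019, -0.692, -0.722, 1.092], [0.0, 0.0, 0.0, 1.0]]
side [[433.3, 0.0, 281.0], [0.0, 433.3, 215.5], [0.0, 0.0, 1.0]] [[0.999, 0.008, -0.04, 0.616], [0.038, -0.509, 0.86, -1.057], [-0.013, -0.861, -0.509, 0.699], [0.0, 0.0, 0.0, 1.0]]
0.1 [[ 9.19149625e-01  3.93907872e-01 -7.45271020e-04]
 [ 3.93908567e-01 -9.19148378e-01  1.51626099e-03]
 [-8.77475098e-05 -1.68723936e-03 -9.99998573e-01]] 1.0022274329863066 -0.0187
```

View pics/scene0.png

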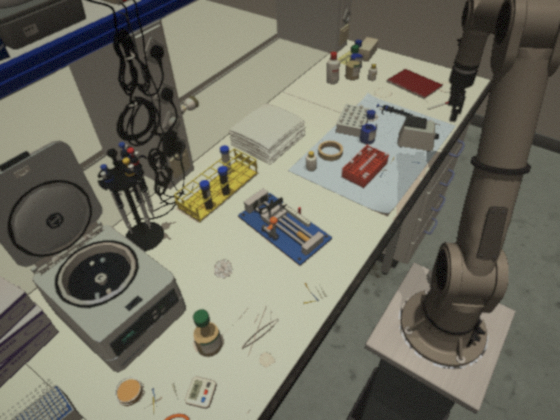

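View pics/side0.png

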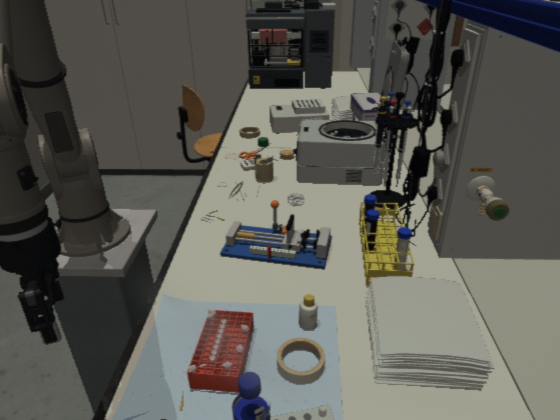

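The scene view has the clamp around (285,225). The side view has it around (277,245), with the orange knob at (275,204) and the red flag near (269,252). I'll enlarge both.

Run:
```python
import cv2
a=cv2.imread("pics/scene0.png")[180:270,230:340]; b=cv2.imread("pics/side0.png")[190:275,215:340]
cv2.imwrite("pics/s_c.png",cv2.resize(a,None,fx=7,fy=6.5,interpolation=cv2.INTER_CUBIC)[:600] if 0 else cv2.resize(a,None,fx=6,fy=6,interpolation=cv2.INTER_CUBIC))
cv2.imwrite("pics/d_c.png",cv2.resize(b,None,fx=6,fy=6,interpolation=cv2.INTER_CUBIC))
```

```text
(no output)
```

View pics/s_c.png

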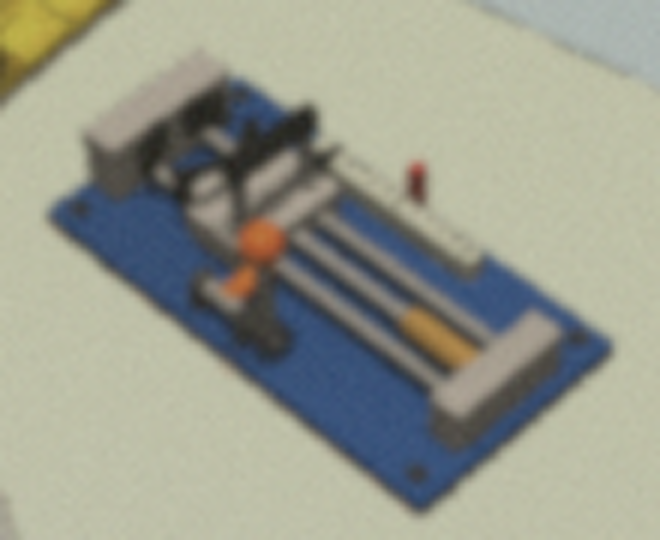

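View pics/d_c.png

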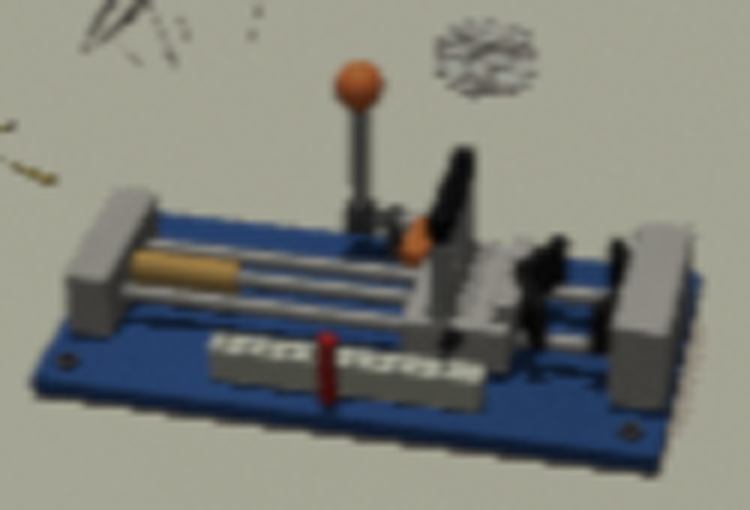

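The scene crop shows the plate corners at (52,212), (418,508), (612,345) and (235,80), with the knob at (262,241) and the flag top at (417,166). The side crop shows the knob at (358,86), the flag at (327,338–405) and the bar's near end at (440,235). I'll fit the clamp pose from these.

```bash
cat > h.py <<'E'
import numpy as np
from scipy.optimize import least_squares
V={n:np.load(f"pics/{n}0.npz") for n in("scene","side")}
OFF={"scene":(230,180),"side":(215,190)}
def px(n,c): return (np.array(c)+.5)/6-.5+OFF[n]
def proj(n,P):
    E=np.linalg.inv(V[n]["extrinsics"]); q=E[:3,:3]@P+E[:3,3]; q=V[n]["mtx"]@q; return q[:2]/q[2]
def tri(cs,cd):
    f=lambda P:np.r_[proj("scene",P)-px("scene",cs),proj("side",P)-px("side",cd)]
    r=least_squares(f,[.6,0,.05]); return r.x,r.fun
E
python3 - <<'E'
from h import *
O=[("scene",(52,212),(145,75,12)),("scene",(418,508),(-145,75,12)),("scene",(612,345),(-145,-75,12)),("scene",(262,241),(-20.5,60,102)),
("side",(35,382),(-145,-75,12)),("side",(660,460),(145,-75,12)),("side",(700,277),(145,75,12)),("side",(358,86),(-20.5,60,102))]
def W(p,c):
    C,S=np.cos(p[3]),np.sin(p[3]); c=np.array(c)/1000
    return np.array([p[0]+C*c[0]-S*c[1],p[1]+S*c[0]+C*c[1],p[2]+c[2]])
r=least_squares(lambda p:np.concatenate([proj(n,W(p,c))-px(n,i) for n,i,c in O]),[.6,0,0,0])
print(r.x,np.degrees(r.x[3]),r.fun.reshape(-1,2).round(2).tolist())
inv=lambda P:np.array([[np.cos(r.x[3]),np.sin(r.x[3]),0],[-np.sin(r.x[3]),np.cos(r.x[3]),0],[0,0,1]])@(P-r.x[:3])
np.save("pose.npy",r.x)
for nm,a,b in(("knob",(262,241),(358,86)),("flagtop",(417,166),(327,338)),("barfar(-y) top",(310,112),(440,228)),("bar +y",(243,165),(463,152))):
    P,e=tri(a,b);print(nm,P.round(4),inv(P).round(4),e.round(2))
for c in((-20.5,60,102),(37,0,86),(37,0,94)):print(c,W(r.x,c).round(4))
E
```

```text
[ 0.55766037 -0.05088145 -0.00170232 -0.18908193] -10.833596494931983 [[-1.14, -0.45], [0.13, 0.2], [0.7, -0.08], [0.23, 0.49], [-1.14, -0.48], [0.17, 0.04], [0.82, -0.44], [0.33, 1.01]]
knob [0.5483 0.0128 0.1033] [-0.0211  0.0608  0.105 ] [ 0.16  0.08  0.15 -0.07]
flagtop [ 0.54   -0.117   0.0486] [-0.0049 -0.0682  0.0503] [ 0.1   0.04  0.08 -0.03]
barfar(-y) top [ 0.5893 -0.0874  0.0877] [ 0.0379 -0.03    0.0894] [ 0.14  0.07  0.12 -0.05]
bar +y [ 0.5965 -0.0322  0.093 ] [0.0346 0.0257 0.0947] [-0.69 -0.37 -0.62  0.29]
(-20.5, 60, 102) [0.5488 0.0119 0.1003]
(37, 0, 86) [ 0.594  -0.0578  0.0843]
(37, 0, 94) [ 0.594  -0.0578  0.0923]
```

```bash
cat >> h.py <<'E'
p=np.load("pose.npy"); C,S=np.cos(p[3]),np.sin(p[3]); R=np.array([[C,-S,0],[S,C,0],[0,0,1]]); T=np.array([p[0],p[1],0])
def world(c): return T+R@(np.array(c)/1000)
def clamp(P): return 1000*R.T@(np.array(P)-T)
def to(c):
    from cell import manip
    s=manip.get_state(); M=np.array(s["ee_rot"])
    w=(np.column_stack([R[:,1],R[:,0],-R[:,2]]));
    from scipy.spatial.transform import Rotation as Q
    print("t",s["t"],"clamp tcp",clamp(s["ee_pos"]).round(1),"F",np.round(s["contact_force"],1),"tool d",(M.T@(world(c)-s["ee_pos"])).round(4),"rot",Q.from_matrix(M.T@w).as_rotvec(degrees=True).round(2),"op",s["opening"],s["grasp_force"])
E
python3 - <<'E'
from h import *
to((-20.5,22,200))
OFF["scene"]=OFF["side"]=(0,0)
f=lambda c:((c[0])*6,(c[1])*6)
print("buffer",clamp(tri(f((208,345)),f((264,176)))[0]), tri(f((208,345)),f((264,176)))[1])
print("small",clamp(tri(f((312,163)),f((308,318)))[0]))
E
```

```text
t 0.1 clamp tcp [-193.8 -593.1  230.4] F [0.2 1.  0.3] tool d [ 0.4879 -0.4127  0.031 ] rot [-9.000e-02 -4.000e-02 -5.597e+01] op 1.0022274329863066 0.0
buffer [-153.11695486  428.16809234    9.06112886] [ 0.27110715  0.1379208   0.39380583 -0.17328742]
small [ 136.31401112 -281.41192422   22.58841019]
```

Units first: turns go in shares of 360 degrees. So -7 degrees / 360 = -0.0194.

```bash
echo '0.024,-0.021,0,0,0,0 | 0.024,-0.021,0,0,0,0 | 0.024,-0.021,0,0,0,0 | 0.024,-0.021,0,0,0,0 | 0.024,-0.021,0,0,0,0 | 0.024,-0.021,0,0,0,0 | 0.024,-0.021,0,0,0,0 | 0.024,-0.021,0,0,0,0 | 0.024,-0.021,0,0,0,0 | 0.024,-0.021,0,0,0,0' | python3 nudge.py 0
echo '0.024,-0.021,0,0,0,0 | 0.024,-0.021,0,0,0,0 | 0.024,-0.021,0,0,0,0 | 0.024,-0.021,0,0,0,0 | 0.024,-0.021,0,0,0,0 | 0.024,-0.021,0,0,0,0 | 0.024,-0.021,0,0,0,0 | 0.024,-0.021,0,0,0,0 | 0.024,-0.021,0,0,0,0 | 0,0,0,0,0,0' | python3 nudge.py
echo '0,0,0,0,0,-0.0194 | 0,0,0,0,0,-0.0194 | 0,0,0,0,0,-0.0194 | 0,0,0,0,0,-0.0194 | 0,0,0,0,0,-0.0194 | 0,0,0,0,0,-0.0194 | 0,0,0,0,0,-0.0194 | 0,0,0,0,0,-0.0194 | 0,0,0,0,0,0' | python3 nudge.py
python3 - <<'E'
from h import *
to((-20.5,22,200))
from cell import manip
import cv2
c=manip.read_camera("wrist"); cv2.imwrite("pics/w1.png",c["pixels"][:,:,::-1]); np.savez("pics/w1.npz",**{k:c[k] for k in("mtx","extrinsics")})
print(clamp(c["extrinsics"][:3,3]))
E
```

```text
t: 0.93
ee_pos: [0.394, -0.3083, 0.231]
ee_rot: [[0.919, 0.394, -0.0], [0.394, -0.919, 0.0], [-0.0, -0.0, -1.0]]
contact_force: [-0.1, -0.5, -0.1]
opening: -0.002
grasp_force: 0.0
t: 1.77
ee_pos: [0.5201, -0.0431, 0.2313]
ee_rot: [[0.915, 0.403, 0.002], [0.403, -0.915, 0.005], [0.004, -0.003, -1.0]]
contact_force: [1.2, 0.4, 0.1]
opening: -0.001
grasp_force: 0.0
t: 2.52
ee_pos: [0.5176, -0.0514, 0.2309]
ee_rot: [[0.186, 0.983, -0.001], [0.983, -0.186, 0.0], [-0.0, -0.001, -1.0]]
contact_force: [-0.2, -0.0, -0.3]
opening: 0.0
grasp_force: 0.0
t 2.5167 clamp tcp [-39.3  -8.  230.9] F [-0.2 -0.  -0.3] tool d [0.03   0.0189 0.0308] rot [-0.05  0.01  0.13] op 0.0004804896220955061 0.0
[-39.03612862  60.9865946  372.65102134]
```

View pics/w1.png

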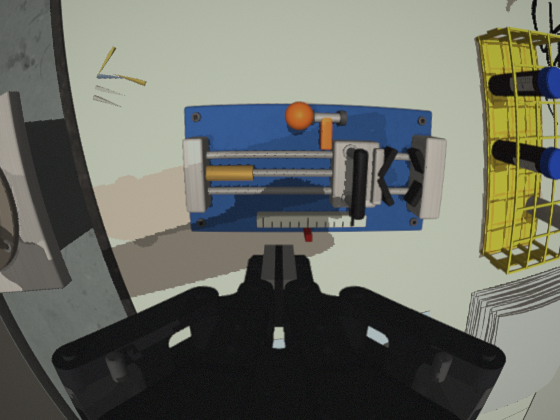

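The wrist view shows the knob at (299,116), the bar centre at (359,185) and the flag at (308,235). The plate corners are at (187,107), (433,112), (421,230) and (190,231). I'll check these against the model.

```bash
cat >> h.py <<'E'
def fish(f,P):
    z=np.load(f); E=np.linalg.inv(z["extrinsics"]); q=E[:3,:3]@P+E[:3,3]; K=z["mtx"]
    r=np.hypot(q[0],q[1]); th=np.arctan2(r,q[2]); return np.array([K[0,2]+K[0,0]*th*q[0]/r,K[1,2]+K[1,1]*th*q[1]/r])
def ray(f,u,zc):
    r=least_squares(lambda a:fish(f,world((a[0],a[1],zc)))-u,[0,0]); return r.x
E
python3 - <<'E'
from h import *
f="pics/w1.npz"
for n,u,c in(("f+",(187,107),(-145,75,12)),("b+",(433,112),(145,75,12)),("b-",(421,230),(145,-75,12)),("f-",(190,231),(-145,-75,12)),("knob",(299,116),(-20.5,60,102)),("bar",(359,185),(37,0,94)),("flag",(308,235),(-5,-68,46))):
    print(n,u,fish(f,world(c)).round(1),"meas",ray(f,u,c[2]).round(1))
E
```

```text
f+ (187, 107) [184.2 105.4] meas [-141.7   73. ]
b+ (433, 112) [434.3 110.8] meas [143.3  73.4]
b- (421, 230) [423.4 231. ] meas [141.3 -73.6]
f- (190, 231) [191.1 231.8] meas [-146.2  -73.9]
knob (299, 116) [301.1 116.7] meas [-22.2  60.6]
bar (359, 185) [363.2 186. ] meas [33.   0.9]
flag (308, 235) [309.9 237.6] meas [ -7.1 -64.9]
```

```bash
echo '0.015,0.009,0.025,0,0,0 | 0.015,0.009,0.025,0,0,0 | 0,0,0.025,0,0,0 | 0,0,0.025,0,0,0 | 0,0,0.025,0,0,0 | 0,0,0.021,0,0,0 | 0,0,0,0,0,0 | 0,0,0,0,0,0' | python3 nudge.py
python3 -c "
from h import *
to((-21,50,85))"
```

```text
t: 3.23
ee_pos: [0.5404, -0.0251, 0.0845]
ee_rot: [[0.189, 0.982, -0.003], [0.982, -0.189, 0.0], [-0.0, -0.003, -1.0]]
contact_force: [0.9, -0.2, 0.2]
opening: -0.0
grasp_force: 0.0
t 3.2333 clamp tcp [-21.8  22.1  84.5] F [ 0.9 -0.2  0.2] tool d [ 0.0279  0.0007 -0.0005] rot [-0.15  0.02 -0.07] op -0.00035853063080996977 0.0
```

```bash
echo '0.01,0,0,0,0,0 | 0.01,0,0,0,0,0 | 0.01,0,0.002,0,0,0 | 0.01,0,0.004,0,0,0 | 0.01,0,0.004,0,0,0 | 0.01,0,0.005,0,0,0 | 0.01,0,0.006,0,0,0 | 0.006,0,0.006,0,0,0 | 0.005,0,0.003,0,0,0 | 0,0,0,0,0,0' | python3 nudge.py
python3 - <<'E'
from h import *
to((-21,125,90))
from cell import manip
import cv2
c=manip.read_camera("side"); cv2.imwrite("pics/d2.png",cv2.resize(c["pixels"][175:285,200:350,::-1],None,fx=5,fy=5,interpolation=cv2.INTER_CUBIC))
E
```

```text
t: 4.07
ee_pos: [0.5558, 0.0563, 0.0541]
ee_rot: [[0.186, 0.983, -0.002], [0.983, -0.186, 0.001], [0.001, -0.002, -1.0]]
contact_force: [0.6, -0.8, -1.4]
opening: -0.003
grasp_force: 0.0
t 4.0667 clamp tcp [-22.  104.9  54.1] F [ 0.6 -0.8 -1.4] tool d [ 0.0201  0.001  -0.0359] rot [-0.12 -0.03  0.14] op -0.002726567198864881 0.0
```

View pics/d2.png

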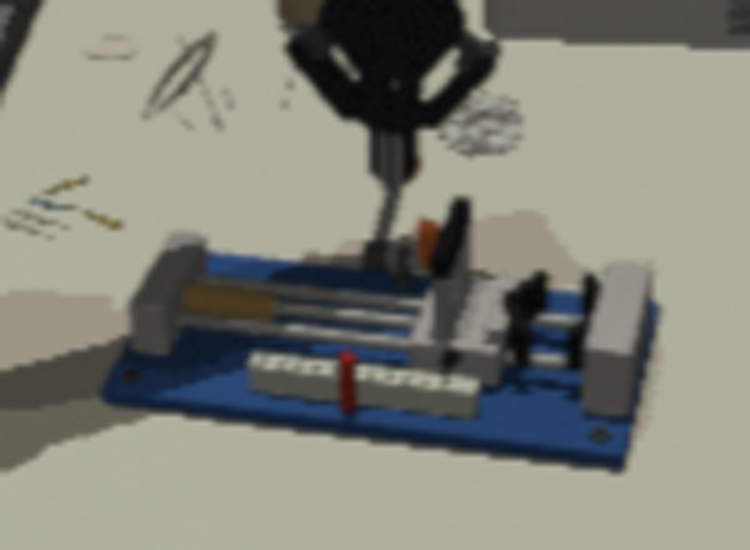

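The lever is leaning outward behind the fingers, with a shaft visible around (388,215). I'll press it on to the end stop.

```bash
echo '0.004,0,0.002,0,0,0 | 0.004,0,0,0,0,0 | 0,0,0,0,0,0 | 0,0,0,0,0,0 | 0,0,0,0,0,0' | python3 nudge.py
python3 -c "
from h import *
to((-21,100,54))"
```

```text
t: 4.53
ee_pos: [0.5574, 0.06, 0.053]
ee_rot: [[0.189, 0.982, -0.002], [0.982, -0.189, -0.003], [-0.003, -0.001, -1.0]]
contact_force: [-1.4, -5.9, 0.4]
opening: -0.002
grasp_force: 2.1
t 4.5333 clamp tcp [-21.1 108.9  53. ] F [-1.4 -5.9  0.4] tool d [-0.0089  0.0001 -0.001 ] rot [-0.06  0.18 -0.06] op -0.0018592209597804112 2.1100973803550005
```

```bash
echo '-0.008,0,-0.005,0,0,0 | -0.01,0,-0.025,0,0,0 | -0.02,0.01,-0.025,0,0,0 | -0.02,0.015,-0.025,0,0,0 | -0.02,0.015,-0.025,0,0,0 | -0.02,0.015,-0.012,0,0,0 | -0.012,0.002,0,0,0,0 | 0,0,0,0,0,0 | 0,0,0,0,0,0' | python3 nudge.py 1 40
python3 - <<'E'
from h import *
to((36,0,67))
from cell import manip
import cv2
c=manip.read_camera("wrist"); cv2.imwrite("pics/w2.png",c["pixels"][:,:,::-1]); np.savez("pics/w2.npz",**{k:c[k] for k in("mtx","extrinsics")})
cv2.imwrite("pics/w2c.png",cv2.resize(c["pixels"][60:330,160:460,::-1],None,fx=2.2,fy=2.2,interpolation=cv2.INTER_CUBIC))
E
```

```text
t: 5.28
ee_pos: [0.5919, -0.0557, 0.1691]
ee_rot: [[0.188, 0.982, -0.002], [0.982, -0.188, 0.001], [0.001, -0.003, -1.0]]
contact_force: [-0.1, 1.1, -0.4]
opening: 0.999
grasp_force: 0.0
t 5.2833 clamp tcp [ 34.5   1.7 169.1] F [-0.1  1.1 -0.4] tool d [-0.0018  0.0017  0.1021] rot [-0.15 -0.05 -0.01] op 0.998723060112412 0.0
```

View pics/w2c.png

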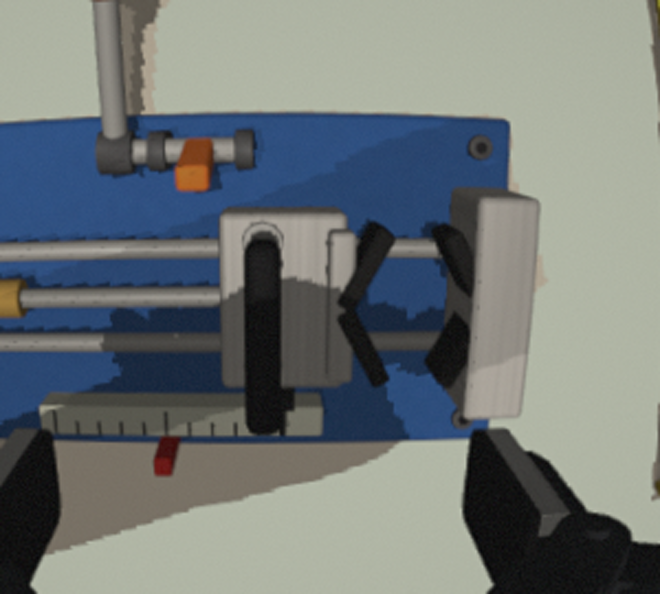

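The lever is flat outward and the orange dog is clear of the carriage. In the crop the bar top centre is about (263,335), the flag inner face about (170,440), and the pointer just right of the bar about (288,405).

Run:
```python
from h import *
f="pics/w2.npz"
g=lambda c:np.array([160+(c[0]+.5)/2.2-.5,60+(c[1]+.5)/2.2-.5])
print("bar",ray(f,g((263,335)),94)); 
for z in(30,40,46):print(z,"ptr",ray(f,g((288,405)),z),"flagtop",ray(f,g((164,462)),z),"flag bottom inner",ray(f,g((172,439)),z))
print("ticks",ray(f,g((165,425)),30),ray(f,g((285,428)),30))
P,e=tri((328,155),(452,340));print("ptr tri",clamp(P),e)
P,e=tri((417,166),(327,338));print("flag tri",clamp(P),e)
```

```text
bar [35.27275772  4.35130477]
30 ptr [ 45.88696609 -46.26649124] flagtop [ -8.42613977 -73.8863084 ] flag bottom inner [ -4.29412114 -62.52300832]
40 ptr [ 45.50750578 -42.10918656] flagtop [ -6.87235807 -68.7458931 ] flag bottom inner [ -2.88741613 -57.78706278]
46 ptr [ 45.27982959 -39.61480374] flagtop [ -5.94008905 -65.66164392] flag bottom inner [ -2.04339313 -54.94549546]
ticks [ -7.03382387 -55.8590487 ] [ 44.72789698 -57.0055267 ]
ptr tri [ 44.97612427 -45.90043093  38.79071456] [-0.58278288 -0.28714548 -0.48103814  0.20521512]
flag tri [ -4.87412227 -68.22954142  48.5858515 ] [ 0.09950245  0.04355778  0.08193769 -0.03115477]
```

```bash
echo '0,0,0.03,0,0,0 | 0,0,0.03,0,0,0 | -0.002,0,0.03,0,0,0 | 0,0,0.012,0,0,0 | 0,0,0,0,0,0 | 0,0,0,0,0,0' | python3 nudge.py
python3 -c "
from h import *
to((36,0,67))"
```

```text
t: 5.83
ee_pos: [0.5925, -0.0567, 0.0679]
ee_rot: [[0.186, 0.983, -0.001], [0.983, -0.186, 0.001], [0.001, -0.002, -1.0]]
contact_force: [-0.5, -0.1, 0.7]
opening: 0.997
grasp_force: 0.0
t 5.8333 clamp tcp [35.3  0.8 67.9] F [-0.5 -0.1  0.7] tool d [-0.0008  0.0007  0.0009] rot [-0.09 -0.04  0.14] op 0.9970577665954432 0.0
```

```bash
echo '0,0,0,0,0,0 | 0,0,0,0,0,0 | 0,0,0,0,0,0 | 0,0,0,0,0,0 | 0,0,0,0,0,0 | 0,0,0,0,0,0 | 0,0,0,0,0,0 | 0,0,0,0,0,0' | python3 nudge.py 0 60
echo '0,-0.008,0,0,0,0 | 0,-0.008,0,0,0,0 | 0,-0.008,0,0,0,0 | 0,-0.008,0,0,0,0 | 0,-0.008,0,0,0,0 | 0,-0.005,0,0,0,0 | 0,0,0,0,0,0 | 0,0,0,0,0,0' | python3 nudge.py
python3 - <<'E'
from h import *
to((-13,0,67))
from cell import manip
import cv2
for n,sl in(("side",np.s_[195:275,210:340]),("scene",np.s_[180:270,240:350])):
    c=manip.read_camera(n); cv2.imwrite(f"pics/{n}3.png",c["pixels"][:,:,::-1])
c=manip.read_camera("side")["pixels"][200:270,215:335,::-1];cv2.imwrite("pics/d3c.png",cv2.resize(c,None,fx=6,fy=6,interpolation=cv2.INTER_CUBIC))
E
```

```text
t: 6.5
ee_pos: [0.5919, -0.0582, 0.0689]
ee_rot: [[0.187, 0.982, -0.002], [0.982, -0.187, -0.0], [-0.001, -0.002, -1.0]]
contact_force: [-4.6, 0.3, 5.9]
opening: 0.127
grasp_force: 59.9
t: 7.17
ee_pos: [0.5515, -0.0506, 0.0689]
ee_rot: [[0.187, 0.982, 0.007], [0.982, -0.187, -0.001], [0.001, 0.007, -1.0]]
contact_force: [6.9, -1.9, -4.7]
opening: 0.126
grasp_force: 59.2
t 7.1667 clamp tcp [-6.1 -0.9 68.9] F [ 6.9 -1.9 -4.7] tool d [ 0.0009 -0.0069  0.0019] rot [ 0.42 -0.04  0.04] op 0.12618377339080986 59.155020117759705
```

View pics/d3c.png

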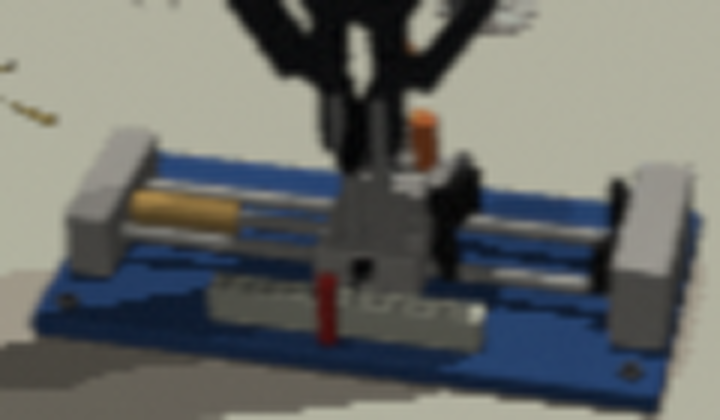

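Pointer at (362,270), flag centreline at (327,278–340): roughly 9 mm still to go. I'll move 8 mm, then measure.

```bash
echo '0,-0.004,0,0,0,0 | 0,-0.004,0,0,0,0 | 0,0,0,0,0,0 | 0,0,0,0,0,0 | 0,0,0,0,0,0' | python3 nudge.py
python3 - <<'E'
from h import *
to((-14,0,67))
from cell import manip
import cv2
w=manip.read_camera("wrist"); np.savez("pics/w4.npz",**{k:w[k] for k in("mtx","extrinsics")})
I={"wrist":w["pixels"],"side":manip.read_camera("side")["pixels"],"scene":manip.read_camera("scene")["pixels"]}
cv2.imwrite("pics/w4.png",I["wrist"][:,:,::-1])
up=lambda a,k:cv2.resize(np.ascontiguousarray(a[:,:,::-1]),None,fx=k,fy=k,interpolation=cv2.INTER_CUBIC)
A=up(I["wrist"][130:330,180:380],3)                 # 600x600
B=up(I["side"][235:265,245:295],4); Cc=up(I["scene"][190:235,270:320],4)
B=np.vstack([B,up(I["side"][235:265,245:295],4)*0,Cc]); B=np.vstack([B,np.zeros((600-B.shape[0],200,3),np.uint8)])
cv2.imwrite("pics/m4.png",np.hstack([A,B])[:600])
E
```

```text
t: 7.73
ee_pos: [0.5443, -0.0493, 0.0689]
ee_rot: [[0.187, 0.982, 0.008], [0.982, -0.187, -0.001], [0.001, 0.008, -1.0]]
contact_force: [7.7, -2.6, -5.3]
opening: 0.126
grasp_force: 59.2
t 7.7333 clamp tcp [-13.4  -0.9  68.9] F [ 7.7 -2.6 -5.3] tool d [ 0.0009 -0.0006  0.0019] rot [ 0.46 -0.05  0.03] op 0.12611562314198788 59.215484261512756
```

View pics/m4.png

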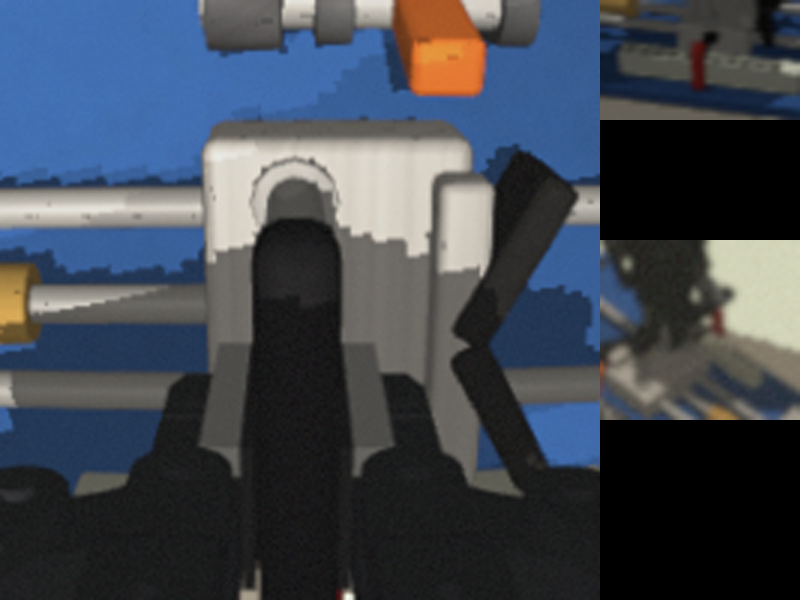

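The wrist view shows a firm grip on the bar, but the gripper hides the flag. The side inset shows the pointer at about (711,38) and the flag at about (698,65). I'll work out the remaining travel numerically from the earlier and current images.

Run:
```python
from h import *
import cv2
def red(f,sl):
    a=cv2.imread(f).astype(int); m=(a[...,2]>70)&(a[...,2]>2.2*a[...,1])&(a[...,2]>2.2*a[...,0]); k=np.zeros_like(m); k[sl]=1; v,u=np.nonzero(m&k)
    return u.mean(),v.mean(),u.min(),u.max(),v.min(),v.max(),len(u)
rs=red("pics/side0.png",np.s_[240:262,262:276]); rc=red("pics/scene0.png",np.s_[200:218,292:306]); rw=red("pics/w1.png",np.s_[222:245,300:318]); rw2=red("pics/w2.png",np.s_[245:285,222:250])
for r in(rs,rc,rw,rw2):print(np.round(r,2))
sol=lambda n,u,y,z:least_squares(lambda a:proj(n,world((a[0],y,z)))[0]-u,[0]).x[0]
for y in(-62,-65,-68):
    print(y,"flag x side",sol("side",rs[0],y,30),"w1 top",least_squares(lambda a:fish("pics/w1.npz",world((a[0],y,a[1])))-rw[:2],[0,46]).x,"w2",least_squares(lambda a:fish("pics/w2.npz",world((a[0],y,a[1])))-rw2[:2],[0,46]).x)
for y in(-44,-50,-56):
    print(y,"ptr x shut,t41,now",[round(sol("side",u,y,38),1) for u in(290.3-.4,275.3-.4,272.75-.4)])
```

```text
<stdin>:5: RuntimeWarning: Mean of empty slice.
  ret = ret.dtype.type(ret / rcount)
Traceback (most recent call last):
ValueError: zero-size array to reduction operation minimum which has no identity
```

Run:
```python
from h import *
import cv2
def red(f,sl):
    a=cv2.imread(f).astype(float)[sl]; w=np.clip(a[...,2]-1.4*np.maximum(a[...,0],a[...,1])-8,0,None); v,u=np.mgrid[sl]
    return np.array([(w*u).sum()/w.sum(),(w*v).sum()/w.sum(),(w>0).sum()])
rs=red("pics/side0.png",np.s_[240:262,262:276]); rc=red("pics/scene0.png",np.s_[203:218,292:306]); rw=red("pics/w1.png",np.s_[222:245,300:318]); rw2=red("pics/w2.png",np.s_[245:285,222:250])
print(rs,rc,rw,rw2)
sol=lambda n,u,y,z:least_squares(lambda a:proj(n,world((a[0],y,z)))[0]-u,[0]).x[0]
for y in(-62,-65,-68):
    print(y,"flag x side",sol("side",rs[0],y,30),"w1",least_squares(lambda a:fish("pics/w1.npz",world((a[0],y,a[1])))-rw[:2],[0,46]).x,"w2",least_squares(lambda a:fish("pics/w2.npz",world((a[0],y,a[1])))-rw2[:2],[0,46]).x)
for y in(-44,-50,-56):
    print(y,"ptr x shut,t41,now",[round(sol("side",u,y,38),1) for u in(290.3-.4,275.3-.4,272.75-.4)])
```

```text
[269.01958911 250.16483516  31.        ] [299.         208.68199234   4.        ] [307.7297666  235.32651308  97.        ] [234.44599463 268.18649336 149.        ]
-62 flag x side -7.388101094847844 w1 [-8.23976133 54.58319254] w2 [-5.06427446 50.06533522]
-65 flag x side -6.618005611203952 w1 [-7.48854855 46.82459504] w2 [-5.97630627 44.16001093]
-68 flag x side -5.847910124729471 w1 [-6.73733576 39.06599753] w2 [-6.88833808 38.25468664]
-44 ptr x shut,t41,now [np.float64(45.8), np.float64(4.6), np.float64(-2.5)]
-50 ptr x shut,t41,now [np.float64(47.1), np.float64(6.0), np.float64(-1.0)]
-56 ptr x shut,t41,now [np.float64(48.4), np.float64(7.5), np.float64(0.5)]
```

```bash
echo '0,-0.0025,0,0,0,0 | 0,0,0,0,0,0 | 0,0,0,0,0,0 | 0,0,0,0,0,0 | 0,0,0,0,0,0' | python3 nudge.py
python3 - <<'E'
from h import *
to((-15,0,67))
from cell import manip
import cv2
f="pics/w2.npz"; g=lambda c:np.array([160+(c[0]+.5)/2.2-.5,60+(c[1]+.5)/2.2-.5])
print("block front/back z40",ray(f,g((221,370)),40),ray(f,g((328,370)),40),"plate b+",ray(f,g((508,121)),12),"fixed jaw top",ray(f,g((480,200)),56),ray(f,g((538,203)),56))
sd=np.mean([manip.read_camera("side")["pixels"][:,:,::-1].astype(float) for _ in range(6)],0)
sc=np.mean([manip.read_camera("scene")["pixels"][:,:,::-1].astype(float) for _ in range(6)],0)
b=lambda a:np.clip(a*1.6,0,255).astype(np.uint8)
A=cv2.resize(b(sd[232:264,250:300]),None,fx=16,fy=16,interpolation=cv2.INTER_CUBIC)[:300]  # wide rows 232..
A=cv2.resize(b(sd[236:266,255:305]),(500,300),interpolation=cv2.INTER_CUBIC)
D=cv2.resize(b(cv2.imread("pics/side0.png").astype(float)[236:266,255:305]),(500,300),interpolation=cv2.INTER_CUBIC)
S=cv2.resize(b(sc[195:225,280:310]),(300,300),interpolation=cv2.INTER_CUBIC)
S0=cv2.resize(b(cv2.imread("pics/scene0.png").astype(float)[195:225,280:310]),(300,300),interpolation=cv2.INTER_CUBIC)
cv2.imwrite("pics/m5.png",np.vstack([np.hstack([A,S]),np.hstack([D,S0])]))
E
```

```text
t: 8.3
ee_pos: [0.542, -0.0488, 0.0689]
ee_rot: [[0.187, 0.982, 0.008], [0.982, -0.187, -0.001], [0.001, 0.008, -1.0]]
contact_force: [8.8, -1.9, -5.9]
opening: 0.127
grasp_force: 59.2
t 8.3 clamp tcp [-15.8  -0.9  68.9] F [ 8.8 -1.9 -5.9] tool d [0.0009 0.0008 0.0019] rot [ 0.47 -0.05  0.03] op 0.1272262542945602 59.20128107070923
block front/back z40 [ 18.37110587 -26.85749655] [ 61.4897069  -26.91458202] plate b+ [140.41039819  74.71173939] fixed jaw top [115.11766912  44.35915269] [138.46700264  44.08541974]
```

View pics/m5.png

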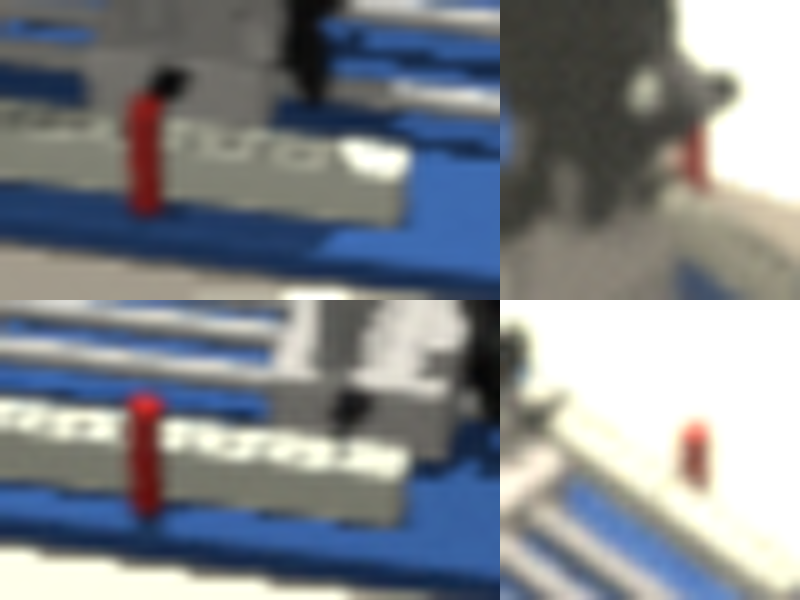

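The side view now shows the pointer tip at about (160,90) reaching the flag centreline at (146,95), once the oblique view is allowed for. My separate estimates of the needed travel run from 49.3 to 52.6 mm, averaging about 51. The jaw is out 50.8 mm, so I'll hold and hand in.

```bash
echo '0,0,0,0,0,0 | 0,0,0,0,0,0 | 0,0,0,0,0,0 | 0,0,0,0,0,0 | 0,0,0,0,0,0 | 0,0,0,0,0,0 | 0,0,0,0,0,0 | 0,0,0,0,0,0' | python3 nudge.py
python3 -c "
from cell import manip
print(manip.close_job())"
```

```text
t: 9.57
ee_pos: [0.542, -0.0489, 0.0689]
ee_rot: [[0.187, 0.982, 0.008], [0.982, -0.187, -0.001], [0.001, 0.008, -1.0]]
contact_force: [8.3, -2.1, -5.3]
opening: 0.128
grasp_force: 59.2
the job is handed in; nothing more can be done
None
```

I handed the job in at 9.6 s: the lever is flipped to its end stop, and the gripper is holding the jaw by its bar about 51 mm out, with the pointer level with the red flag to within an estimated 2 mm; no verdict came back.

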